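# Lay the straightedge against the pump housing on the tilted inspection stand

### The arm

A 6-joint arm with a two-finger parallel gripper is mounted at the origin on the work surface. World frame = base frame: x ahead of the robot, y to its left, z up, the work surface at z = 0. Lengths are in mm, angles in rad, forces in N, time in s.
With the tool pointing down it reaches from about 275 to 825 mm from the base axis. Payload 5.2 kg.
Tool frame: the origin (TCP) lies midway between the tips of the shut fingers; the grasp point (between the pads) lies behind it (tcp_to_grasp is the y of the grasp point in the tool frame, in mm); y points along the fingers, x is the direction in which the jaws open and shut, and the axes are right-handed (so a half turn about y gives the same grasp; the last joint's range is limited). The gripper opens to 93 mm and grips with 3 to 60 N. Pads are 15 mm wide; open, the fingers measure 128 mm over their backs; the gripper's body (75 mm by 188 mm) begins 65 mm behind the grasp point.
Start: joints at [-1.403, 0.259, 1.535, -0, 1.348, -0.203], TCP at [199.319, -512.618, 218.653] pointing down, gripper open.
Joint ranges: [-3.14, 3.14], [-0.91, 2.08], [0.19, 2.58], [-1.22, 4.36], [0.22, 2.71], [-3.12, 3.12]. Speed limits (rad/s): [2.57, 2.57, 3.14, 3.14, 3.14, 3.14].

### API

Orientations are given as a unit quaternion [x, y, z, w].
In Python, from plant import * gives the robot as it stands.
- The arm moves only by the shell command python3 -m crank 'ROWS' [FORCE]. ROWS is JSON, a list of rows, each a list of 7 numbers: the shift along the tool's x, y, z each as a share of 250 mm, from -1 to 1, then the turn, a rotation vector about the tool's x, y, z each as a share of pi rad, from -1 to 1, then the closure, from 0 (fully open) to 1 (shut). A call has 1 to 10 rows; each row shifts and turns the commanded pose from where the row before left it, along the tool's axes as they then stand; what a row does not reach is not made up. A row lasts 1/10 s, in which the tool goes at most 50 mm and 8.59 degrees, less where a joint would pass 70% of its speed; a pose out of reach is approached as far as the arm can. A call with a number of a shift or a turn outside -1 to 1 is refused whole. A call with a gripper value outside its range is refused whole. The fingers move at their own pace and stop on an object; FORCE is the grip in N (left out, the last holds). Time passes only in rows, so rows that do not move let the fingers close. It gives the time, the measured TCP pose, the force and the opening at its end, in the units of the state.
- get_state(): the state, without advancing time (a new reading comes with each control period).
- get_image(name): name is "side" or "top"; returns the picture (400x640x3 uint8, blue, green, red); there is no depth.
- get_calibration(name): a dict with "K" (3x3 intrinsics, pixels), "rvec" (rotation vector, rad) and "tvec" (3), from world to camera coordinates, as OpenCV has them. Camera axes: x right, y down, z forward; pixel columns grow to the right and rows downward; lengths in mm; the calibration is good to about 2 mm. A picture is of the moment at which its call begins. get_calibration takes no time and is no camera call.
- job_done(): hands the job in, once; it reports no verdict.
The state is a dict: "clock": time; "q": joint angles; "joint_velocities": joint speeds; "tau": joint torques, N m; "eef_pos": TCP position; "orientation": TCP orientation; "wrist_force": force on the tool from outside, world axes, zero at the start; "torque": the same for the moment, N m; "finger_gap": opening from 0.0 (shut) to 1.0 (fully open).
Only numpy, scipy, OpenCV 4.12 (cv2) and the standard library are available. Lean on these libraries where they do the work, as an engineer would, in place of code of your own. Each camera call takes 0.05 s, during which the arm holds its last target.

### The job

Check the machined edge of the aluminium pump housing: take the straightedge by its yellow grip and lay it flat on the tilted plate, flush along the housing's upper (uphill) edge so that it covers the whole length of that edge. Set it down rather than letting it fall, leave it lying there, and do not disturb the wrench, the shim tray or the injector.

Things in the scene. Friction and masses are not known exactly. Their poses are not given: they have to be found in the camera images.
- straightedge: Steel bar 200 long (own x) x 32 wide (y) x 12 thick, 0.45 kg, with an upright yellow grip on its middle: 70 long (x) x 18 wide (y), from the bar's top to 56 above the underside. Origin: centre of the underside; z up through the grip. Starts flat on the bench, left or right of the stand, yaw varied. Both long edges are alike; either may go against the housing.
- face_mid (a point): Foot of the middle of the housing's uphill edge face, on the plate's top surface. Axes: x uphill along the plate, y along the edge, z out of the plate. The housing (aluminium slab with bores, fixed) spans x -75 to 0, y -75 to 75 and is 16 high (z); its uphill face is the plane x = 0. Bare plate: x 0 to 110, y -120 to 120.
- torque_wrench: Short torque wrench lying on the bench, black handle, red and steel head, 210 long (own x) x 31 wide x 26 high. Origin: under its middle. It lies on the side of the stand where the straightedge does not. Bystander.
- shim_tray: Black tray of white shim capsules, 100 x 100 x 31 high. Origin: centre of its underside. Bystander.
- injector: Steel injector standing upright in a green round foot 64 in diameter, 150 high. Origin: centre of its underside. Bystander.
- tilt_plate: Grey plate, 240 wide (own y) x 200 along the slope (own x, uphill), fixed on a green stand, tilted 25 degrees with its low side towards the robot; the stand's place and yaw vary. Carries the housing. Origin: centre of its top surface, about 100 above the bench; z out of the plate.
Things that resemble listed ones, but are neither listed nor needed, are in the scene too. What is shaped like the straightedge but black or turquoise is not meant.

How it is judged:
By the outcome, as a careful person would: the job done as asked, in the order asked, and still so for the second after the job is handed in, with the robot touching nothing.
It also fails if it takes over 45 s, if anything falls off the work surface, if the arm or the gripper's body presses on something with over 40 N, if the wrist force passes 120 N, or if a joint passes its speed limit or range.

## Working session

There is one attempt and no reset: what is moved stays moved. The work goes in short steps, Python scripts to look and compute and a shell command to move; the robot and the scene stay as the last step left them, time stands still between calls to the robot, and variables do not carry over. Pictures are saved under pics/ and viewed, and the job is handed in when it is done.

```bash
ls; mkdir -p pics; python3 - <<'E'
from plant import *
import cv2
s=get_state(); print(s)
for n in("side","top"):
    cv2.imwrite(f"pics/{n}0.png",get_image(n)); print(n,get_calibration(n))
try: print(tcp_to_grasp)
except Exception as e: print(e)
E
```

```text
pics
{'clock': 0.0, 'q': array([-1.40279835e+00,  2.59344325e-01,  1.53604348e+00,  3.11939582e-05,
        1.34803041e+00, -2.02782575e-01]), 'joint_velocities': array([-4.27565131e-04, -7.21799189e-04, -8.43283891e-04, -3.49165885e-05,
       -9.52446740e-05,  7.06129238e-04]), 'tau': array([ 1.44252401e-03, -4.37294233e+01, -2.84003431e+01,  7.19202007e-02,
        4.16074949e-02, -1.50235614e-04]), 'eef_pos': array([ 199.2382345 , -512.06678458,  217.83290983]), 'orientation': array([-0.58312391,  0.39970963, -0.39882833,  0.58406737]), 'wrist_force': array([-0.21069292, -0.24676441, -0.70728614]), 'torque': array([ 0.00279654, -0.09051717,  0.03805651]), 'finger_gap': 1.0011161144614797}
side {'K': array([[377.10701544,   0.        , 314.45065335],
       [  0.        , 377.10701544, 204.61089384],
       [  0.        ,   0.        ,   1.        ]]), 'rvec': array([ 0.97581064, -2.4741286 ,  1.05256659]), 'tvec': array([ 369.14391458,  227.10444665, 1019.73463023])}
top {'K': array([[508.70006812,   0.        , 320.25803726],
       [  0.        , 508.70006812, 200.91593772],
       [  0.        ,   0.        ,   1.        ]]), 'rvec': array([ 2.19269413, -2.18387866,  0.08611775]), 'tvec': array([  68.03992063,  460.72873046, 1647.44393149])}
-18.8
```

View pics/side0.png

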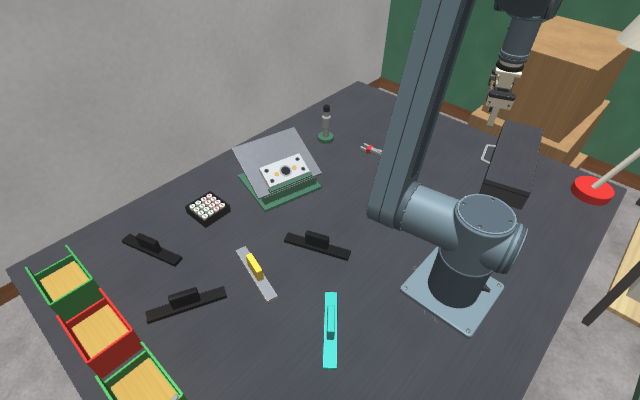

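View pics/top0.png

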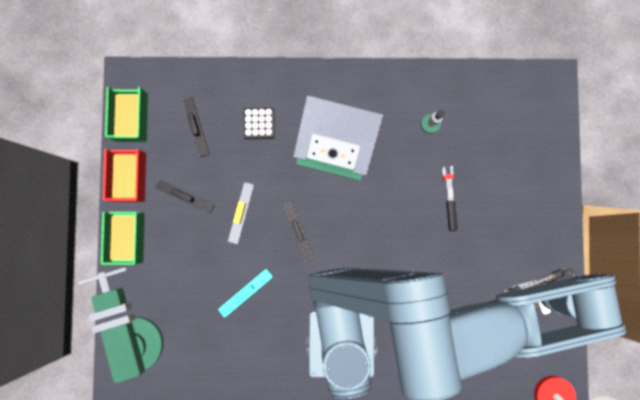

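The wanted bar has a yellow grip: top (240,213), side (257,273). It could be confused with the black bars at top (195,125), (185,196) and (297,230), and the turquoise one at (246,293). I choose the steel bar with the yellow grip and will check it in a close crop.

```bash
cat > h.py <<'E'
import numpy as np, cv2
from plant import *
def cam(n):
    c=get_calibration(n); R=cv2.Rodrigues(np.array(c["rvec"]))[0]; return c["K"],R,np.array(c["tvec"]).reshape(3)
def ray(n,p):
    K,R,t=cam(n); d=R.T@np.linalg.inv(K)@np.array([p[0],p[1],1.]); return -R.T@t,d/np.linalg.norm(d)
def onz(n,p,z):
    o,d=ray(n,p); return o+d*(z-o[2])/d[2]
def tri(ps,pt):
    a,u=ray("side",ps); b,v=ray("top",pt)
    s=np.linalg.lstsq(np.c_[u,-v],b-a,rcond=None)[0]; p,q=a+s[0]*u,b+s[1]*v
    return (p+q)/2,np.linalg.norm(p-q)
def proj(n,P):
    K,R,t=cam(n); x=K@(R@np.asarray(P,float)+t); return x[:2]/x[2]
E
python3 - <<'E'
import cv2
s=cv2.imread("pics/side0.png");t=cv2.imread("pics/top0.png")
def c(i,x,y,w,h,f): return cv2.resize(i[y:y+h,x:x+w],(w*f,h*f),interpolation=cv2.INTER_CUBIC)
cv2.imwrite("pics/c1.png",c(s,225,235,65,75,8)); cv2.imwrite("pics/c2.png",c(t,215,170,50,80,7))
cv2.imwrite("pics/c3.png",c(s,225,120,105,95,6)[:570]); cv2.imwrite("pics/c4.png",c(t,285,85,110,105,5))
E
```

```text
(no output)
```

View pics/c1.png

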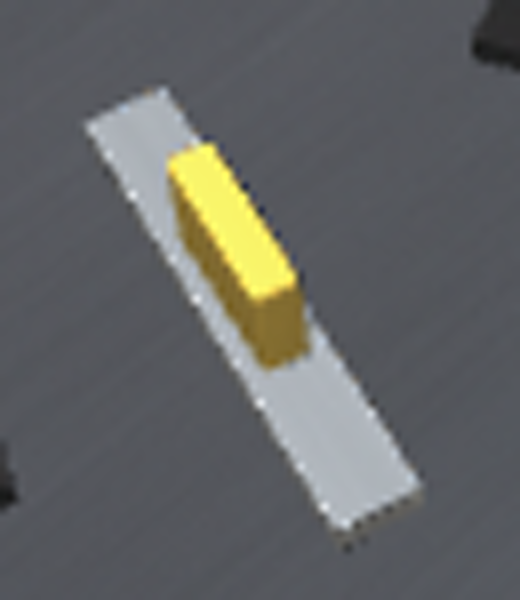

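View pics/c2.png

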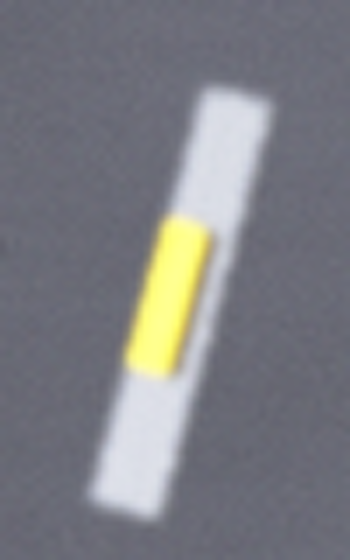

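View pics/c3.png

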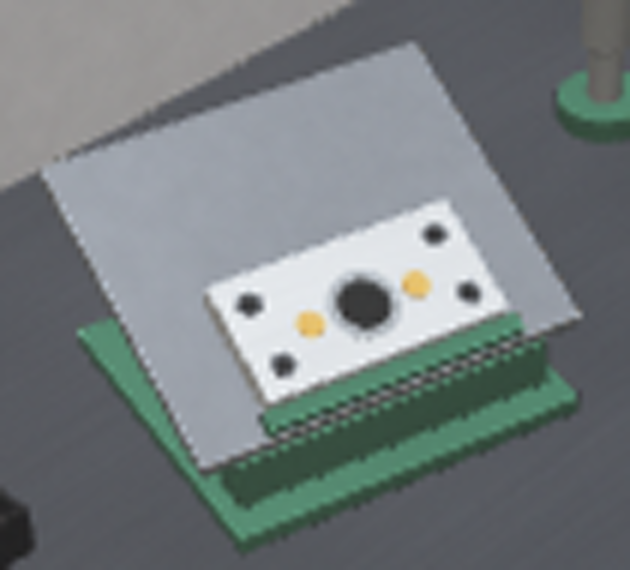

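View pics/c4.png

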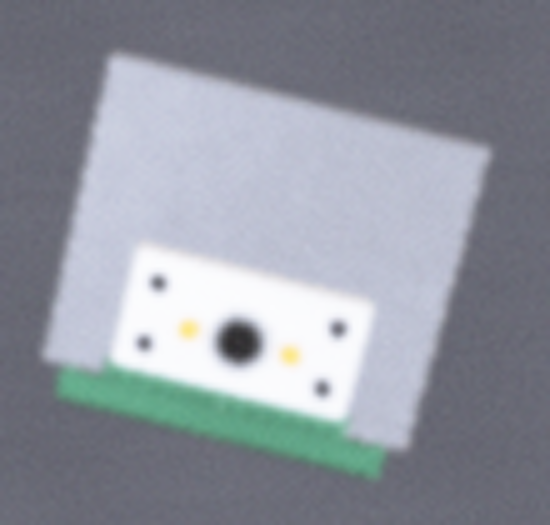

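The crops confirm a plain steel bar with a yellow grip. Next I measure corners in both views using masks and line-fitted quads.

```bash
cat > quad.py <<'E'
from h import *
def quad(mask,f,off):
    cs,_=cv2.findContours(mask,cv2.RETR_EXTERNAL,cv2.CHAIN_APPROX_NONE); c=max(cs,key=cv2.contourArea); c=cv2.convexHull(c)
    for e in np.linspace(.01,.15,80):
        a=cv2.approxPolyDP(c,e*cv2.arcLength(c,True),True)
        if len(a)<=4: break
    a=a[:,0].astype(float)
    full=max(cs,key=cv2.contourArea)[:,0].astype(float); L=[]
    for i in range(4):
        p,q=a[i],a[(i+1)%4]; d=(q-p); n=np.linalg.norm(d); d/=n
        s=(full-p)@d; r=abs((full-p)@np.array([-d[1],d[0]])); m=(s>.12*n)&(s<.88*n)&(r<1.2*f)
        vx,vy,x,y=cv2.fitLine(full[m].astype(np.float32),cv2.DIST_HUBER,0,.01,.01).ravel(); L.append(np.cross([x,y,1],[x+vx,y+vy,1]))
    o=[]
    for i in range(4):
        k=np.cross(L[i-1],L[i]); o.append((k[:2]/k[2]+.5)/f-.5+off)
    return np.array(o)
def up(i,x,y,w,h,f=8): return cv2.resize(i[y:y+h,x:x+w],None,fx=f,fy=f,interpolation=cv2.INTER_CUBIC),f,np.array([x,y])
E
cat > m1.py <<'E'
from quad import *
import sys
s=cv2.imread("pics/side0.png");t=cv2.imread("pics/top0.png")
Q={}
for n,i,h,b in(("side",s,(250,140,75,55),(225,235,65,75)),("top",t,(295,125,75,55),(215,170,50,80))):
    u,f,o=up(i,*h); g=u.min(2); v=0 
    bright=cv2.inRange(u.max(2),(215 if n=="side" else 228),255)
    hsv=cv2.cvtColor(u,cv2.COLOR_BGR2HSV)
    m=((u[:,:,2]>(200 if n=="side" else 228))).astype(np.uint8)*255
    Q[n,"h"]=quad(m,f,o)
    u,f,o=up(i,*b); hsv=cv2.cvtColor(u,cv2.COLOR_BGR2HSV)
    y=cv2.inRange(hsv,(18,100,(180 if n=="side" else 120)),(40,255,255)); Q[n,"y"]=quad(y,f,o)
    m=cv2.inRange(u[:,:,2],(130 if n=="side" else 150),255)|y; Q[n,"b"]=quad(m,f,o) 
for n in("side","top"):
    img=cv2.resize((s if n=="side" else t),None,fx=6,fy=6,interpolation=cv2.INTER_CUBIC)
    for k in "hyb":
        p=((Q[n,k]+.5)*6-.5).astype(int); cv2.polylines(img,[p],1,(0,0,255),1)
        for j,z in enumerate(p): cv2.putText(img,str(j),tuple(int(q) for q in z),0,.5,(255,0,0),1)
        print(n,k,Q[n,k].round(2).tolist())
    r=(230,140,120,170) if n=="side" else (220,120,150,130)
    x,y,w,h=[6*v for v in r]; c=img[y:y+h,x:x+w]; k=min(800/w,600/h); cv2.imwrite(f"pics/q_{n}.png",cv2.resize(c,None,fx=k,fy=k))
E
python3 m1.py
```

```text
side h [[298.79, 152.99], [308.91, 170.57], [269.56, 186.32], [259.18, 167.54]]
side y [[244.78, 254.54], [250.77, 252.45], [262.09, 269.8], [256.22, 272.5]]
side b [[235.01, 249.96], [245.14, 245.24], [277.18, 295.34], [266.3, 300.94]]
top h [[312.17, 133.23], [359.33, 145.51], [353.24, 168.3], [306.8, 156.51]]
top y [[237.8, 201.15], [244.73, 203.3], [239.38, 222.73], [232.49, 220.76]]
top b [[244.93, 177.5], [253.09, 186.58], [237.29, 244.05], [226.82, 241.27]]
```

```bash
sleep 1
```

```text
(no output)
```

View pics/q_side.png

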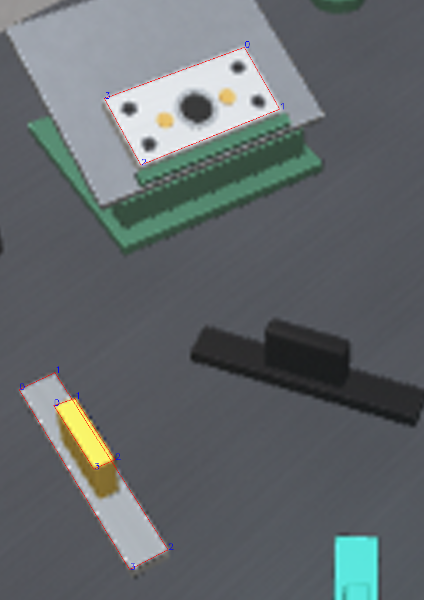

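View pics/q_top.png

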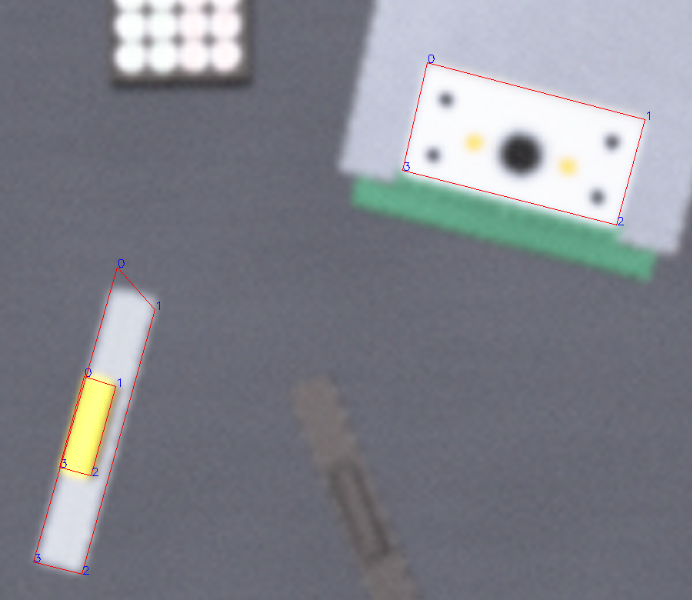

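```bash
cat > m2.py <<'E'
from h import *
Q={}
S=np.array([[298.79,152.99],[308.91,170.57],[269.56,186.32],[259.18,167.54]]);T=np.array([[359.33,145.51],[353.24,168.3],[306.8,156.51],[312.17,133.23]])
H=[]
for a,b in zip(S,T): p,e=tri(a,b); H.append(p); print("h",p.round(1),round(e,1))
H=np.array(H); c=H.mean(0)
print("sides",[round(np.linalg.norm(H[i]-H[i-1]),1) for i in range(4)],"diag",np.linalg.norm(H[0]-H[2]),np.linalg.norm(H[1]-H[3]))
ye=H[3]-H[0]+H[2]-H[1]; ye/=np.linalg.norm(ye); xe=H[0]-H[1]+H[3]-H[2]; xe/=np.linalg.norm(xe)
n=np.cross(xe,ye); n/=np.linalg.norm(n)
print("c",c,"y",ye,"x",xe,"n",n,"tilt deg",np.degrees(np.arccos(n[2])),"yaw from y",np.degrees(np.arctan2(-ye[0],ye[1])),"from x",np.degrees(np.arctan2(xe[1],xe[0])),"y elev",np.degrees(ye[2]))
Y=[]
for a,b in zip([[244.78,254.54],[250.77,252.45],[262.09,269.8],[256.22,272.5]],[[237.8,201.15],[244.73,203.3],[239.38,222.73],[232.49,220.76]]):
    p,e=tri(a,b); Y.append(p); print("y",p.round(1),round(e,1))
Y=np.array(Y); print("c",Y.mean(0),[round(np.linalg.norm(Y[i]-Y[i-1]),1) for i in range(4)]); d=Y[0]-Y[3]+Y[1]-Y[2]; print("yaw",np.degrees(np.arctan2(d[1],d[0])))
# bar: side quad at z=12 
B=np.array([onz("side",p,12) for p in [[235.01,249.96],[245.14,245.24],[277.18,295.34],[266.3,300.94]]]); d=B[0]-B[3]+B[1]-B[2]
print("bar",B.round(1).tolist(),B.mean(0),"yaw",np.degrees(np.arctan2(d[1],d[0])))
tp=(215+np.array([205,272,158,90])/7, 170+np.array([90,102,518,497])/7)
B=np.array([onz("top",p,12) for p in np.c_[tp]] if 0 else [onz("top",(a,b),12) for a,b in zip(*tp)]); d=B[0]-B[3]+B[1]-B[2]
print("bar top",B.mean(0),"yaw",np.degrees(np.arctan2(d[1],d[0])))
for n in("side","top"): print(n,ray(n,(320,200)))
E
python3 m2.py
```

```text
h [626.6 -51.4 107.7] 2.4
h [560.2 -33.3  78.7] 0.9
h [595.5 112.6  81.2] 2.4
h [663.4  94.8 109.6] 4.8
sides [np.float64(150.7), np.float64(74.7), np.float64(150.2), np.float64(75.7)] diag 168.99309102207133 167.39764740823787
c [611.42303951  30.66595436  94.2909841 ] y [0.23960122 0.97076464 0.01439666] x [ 0.89306273 -0.23830159  0.38164291] n [-0.3739425   0.07859051  0.92411609] tilt deg 22.46455642946881 yaw from y -13.864470845578339 from x -14.94049299134292 y elev 0.8248679366257502
y [455.  332.   59.7] 1.3
y [450.2 312.4  54.8] 3.6
y [387.6 328.4  49.9] 1.4
y [391.9 348.   53.7] 3.7
c [421.21384599 330.21677858  54.51951735] [np.float64(65.3), np.float64(20.8), np.float64(64.8), np.float64(20.4)]
yaw -14.295028093239736
bar [[521.9, 319.9, 12.0], [514.3, 288.4, 12.0], [321.2, 340.1, 12.0], [329.6, 370.7, 12.0]] [421.74393792 329.76391073  12.        ] yaw -14.898560242416393
bar top [420.09151604 329.10805565  12.        ] yaw -14.708554050498233
side (array([-117.24698127,  676.16001825,  869.92134734]), array([ 0.48121055, -0.54551118, -0.68618799]))
top (array([ 341.3348576 ,   81.33991547, 1675.66292386]), array([ 0.07339059, -0.00636398, -0.99728297]))
```

```bash
python3 - <<'E'
from h import *
from scipy.spatial.transform import Rotation as R
s=get_state(); r=R.from_quat(s["orientation"]).as_matrix(); print(r.round(3)); 
print("x yaw",np.degrees(np.arctan2(r[1,0],r[0,0])),np.degrees(s["q"]))
E
```

```text
[[ 0.362 -0.     0.932]
 [-0.932  0.002  0.362]
 [-0.002 -1.     0.   ]]
x yaw -68.75613580470959 [-8.03754388e+01  1.48564142e+01  8.80024147e+01 -2.01325898e-04
  7.72331143e+01 -1.16192440e+01]
```

```bash
python3 -m crank '[[0,0,0,0,-0.047,0,0],[0,0,0,0,-0.047,0,0],[0,0,0,0,-0.047,0,0],[0,0,0,0,-0.047,0,0],[0,0,0,0,-0.047,0,0],[0,0,0,0,-0.047,0,0],[0,0,0,0,-0.047,0,0],[0,0,0,0,-0.047,0,0],[0,0,0,0,-0.047,0,0]]'
python3 -m crank '[[0,0,0,0,-0.047,0,0],[0,0,0,0,-0.047,0,0],[0,0,0,0,-0.047,0,0],[0,0,0,0,-0.047,0,0],[0,0,0,0,-0.047,0,0],[0,0,0,0,-0.047,0,0],[0,0,0,0,-0.047,0,0],[0,0,0,0,-0.047,0,0],[0,0,0,0,0,0,0]]'
cat > d.py <<'E'
# usage: d.py x y z yaw(deg of tool x) tilt(deg)   -> shift/turn needed in tool axes, shares
from h import *; import sys
from scipy.spatial.transform import Rotation as R
x,y,z,yaw,tilt=map(float,sys.argv[1:6])
s=get_state(); r=R.from_quat(s["orientation"]).as_matrix(); a=np.radians(yaw)
# tilt: tool x raised by tilt (uphill), y axis into plate
ux=np.array([np.cos(a),np.sin(a),0]); uz=np.array([0,0,1.]); t=np.radians(tilt)
X=ux*np.cos(t)+uz*np.sin(t); Y=ux*np.sin(t)-uz*np.cos(t); T=np.c_[X,Y,np.cross(X,Y)]
dp=np.array([x,y,z])-s["eef_pos"]
print("clock",s["clock"].__round__(2),"pos",s["eef_pos"].round(1),"dworld",dp.round(1),"gap",round(float(s["finger_gap"]),3),"F",s["wrist_force"].round(1),"q",np.degrees(s["q"]).round(0))
print("shift share NOW axes",(r.T@dp/250).round(4)," target axes",(T.T@dp/250).round(4)); print("turn share",(R.from_matrix(r.T@T).as_rotvec()/np.pi).round(4))
E
python3 d.py 421 330 150 75.2 0
```

```text
clock: 1.0
eef_pos: [199.3, -512.3, 218.1]
orientation: [-0.705, -0.048, 0.048, 0.706]
wrist_force: [-0.7, 0.5, -0.3]
finger_gap: 1.0
clock: 1.9
eef_pos: [199.3, -512.3, 218.2]
orientation: [-0.56, -0.431, 0.431, 0.561]
wrist_force: [-0.1, -0.1, -0.1]
finger_gap: 0.997
clock 1.9 pos [ 199.3 -512.3  218.2] dworld [221.7 842.3 -68.2] gap 0.997 F [-0.1 -0.1 -0.1] q [ -80.   15.   88.   -0.   77. -156.]
shift share NOW axes [3.4839 0.2759 0.0066]  target axes [3.4841e+00 2.7290e-01 3.2000e-03]
turn share [-0.0001 -0.0003  0.0003]
```

```bash
python3 -m crank '[[0.18,0,0,0,0,0,0],[0.19,0,0,0,0,0,0],[0.19,0,0,0,0,0,0],[0.19,0,0,0,0,0,0],[0.19,0,0,0,0,0,0],[0.19,0,0,0,0,0,0],[0.19,0,0,0,0,0,0],[0.19,0,0,0,0,0,0],[0.19,0,0,0,0,0,0],[0.19,0,0,0,0,0,0]]'
python3 -m crank '[[0.19,0,0,0,0,0,0],[0.19,0,0,0,0,0,0],[0.19,0,0,0,0,0,0],[0.19,0,0,0,0,0,0],[0.19,0.03,0,0,0,0,0],[0.19,0.06,0,0,0,0,0],[0.19,0.06,0,0,0,0,0],[0.19,0.06,0,0,0,0,0],[0.07,0.06,0,0,0,0,0],[0,0,0,0,0,0,0]]'
python3 d.py 421 330 100 75.2 0
python3 - <<'E'
from h import *
for n in("side","top"): cv2.imwrite(f"pics/{n}1.png",get_image(n))
E
```

```text
clock: 2.9
eef_pos: [321.0, -54.3, 218.8]
orientation: [0.562, 0.429, -0.429, -0.562]
wrist_force: [0.6, -0.6, 0.2]
finger_gap: 0.997
clock: 3.9
eef_pos: [422.3, 329.6, 148.4]
orientation: [-0.56, -0.429, 0.432, 0.561]
wrist_force: [0.4, -0.7, -0.4]
finger_gap: 1.0
clock 3.9 pos [422.3 329.6 148.4] dworld [ -1.3   0.4 -48.4] gap 1.0 F [ 0.4 -0.7 -0.4] q [ 26.  17.  96.   0.  68. -49.]
shift share NOW axes [0.0007 0.1938 0.0046]  target axes [0.0002 0.1938 0.0053]
turn share [-0.0011 -0.001  -0.0008]
```

```bash
python3 - <<'E'
import cv2
a=cv2.imread("pics/side1.png")[180:320,190:350];b=cv2.imread("pics/top1.png")[150:260,180:310]
cv2.imwrite("pics/s1c.png",cv2.resize(a,None,fx=4,fy=4,interpolation=2));cv2.imwrite("pics/t1c.png",cv2.resize(b,None,fx=5,fy=5,interpolation=2))
E
```

```text
(no output)
```

View pics/s1c.png

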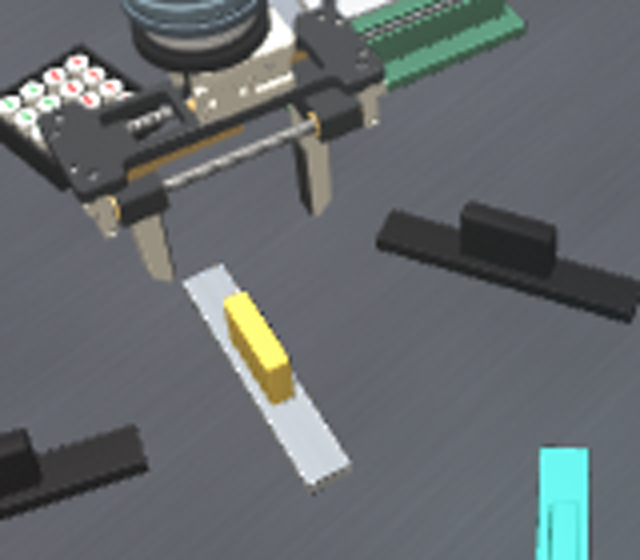

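View pics/t1c.png

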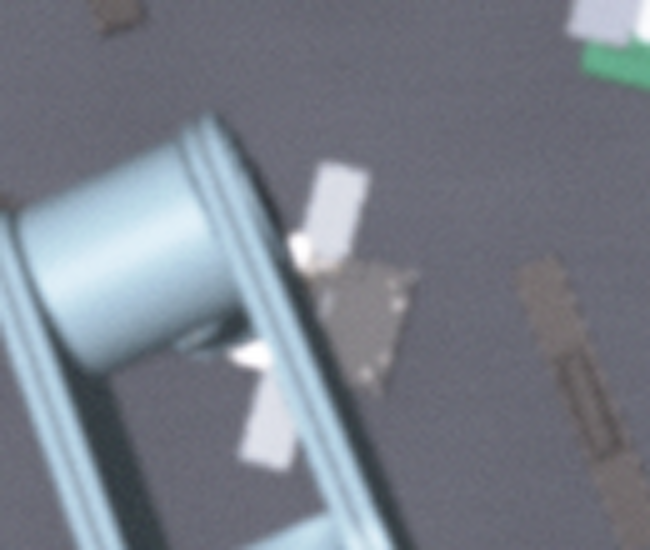

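The gripper straddles the yellow grip: side crop fingers are at about (155,270) and (315,200) with the grip at (258,340) between them. I descend and close.

```bash
python3 -m crank '[[0,0.1,0.005,0,0,0,0],[0,0.1,0,0,0,0,0],[0,0.1,0,0,0,0,0],[0,0.1,0,0,0,0,0],[0,0.07,0,0,0,0,0],[0,0.026,0,0,0,0,0],[0,0,0,0,0,0,0.4]]'
python3 -m crank '[[0,0,0,0,0,0,1],[0,0,0,0,0,0,1],[0,0,0,0,0,0,1],[0,0,0,0,0,0,1],[0,0,0,0,0,0,1],[0,0,0,0,0,0,1],[0,0,0,0,0,0,1],[0,0,0,0,0,0,1]]' 35
python3 d.py 421 330 24.5 75.2 0
```

```text
clock: 4.7
eef_pos: [422.4, 327.3, 27.4]
orientation: [0.561, 0.43, -0.43, -0.561]
wrist_force: [-0.4, 0.3, -0.0]
finger_gap: 0.958
clock: 5.5
eef_pos: [422.3, 328.3, 27.1]
orientation: [-0.561, -0.431, 0.431, 0.561]
wrist_force: [-1.3, -0.8, -0.1]
finger_gap: 0.278
clock 5.5 pos [422.3 328.3  27.1] dworld [-1.3  1.7 -2.6] gap 0.278 F [-1.3 -0.8 -0.1] q [ 26.  25. 103.  -0.  52. -49.]
shift share NOW axes [0.0052 0.0103 0.0066]  target axes [0.0052 0.0103 0.0066]
turn share [-0.     -0.0007 -0.    ]
```

```bash
python3 -m crank '[[0,0,0,0,0,0,1],[0,0,0,0,0,0,1],[0,0,0,0,0,0,1],[0,0,0,0,0,0,1],[0,0,0,0,0,0,1]]'
python3 d.py 421 330 24.5 75.2 0
python3 -m crank '[[0,-0.02,0,0,0,0,1],[0,-0.06,0,0,0,0,1],[0,-0.1,0,0,0,0,1],[0,-0.1,0,0,0,0,1],[0,-0.1,0,0,0,0,1],[0,-0.1,0,0,0,0,1],[0,-0.1,0,0,0,0,1],[0,-0.1,0,0,0,0,1],[0,0,0,0,0,0,1],[0,0,0,0,0,0,1]]'
python3 d.py 421 330 200 -14.4 0
```

```text
clock: 6.0
eef_pos: [422.5, 328.5, 27.2]
orientation: [-0.561, -0.431, 0.431, 0.561]
wrist_force: [1.3, 1.6, -3.5]
finger_gap: 0.195
clock 6.0 pos [422.5 328.5  27.2] dworld [-1.5  1.5 -2.7] gap 0.195 F [ 1.3  1.6 -3.5] q [ 26.  25. 103.   0.  52. -49.]
shift share NOW axes [0.0042 0.0107 0.0074]  target axes [0.0042 0.0107 0.0074]
turn share [ 0.0001 -0.0007  0.0001]
clock: 7.0
eef_pos: [421.6, 327.7, 196.2]
orientation: [0.561, 0.43, -0.431, -0.561]
wrist_force: [-0.0, 0.1, -6.8]
finger_gap: 0.189
clock 7.0 pos [421.6 327.7 196.2] dworld [-0.6  2.3  3.8] gap 0.189 F [-0.   0.1 -6.8] q [ 26.  14.  92.  -0.  74. -49.]
shift share NOW axes [ 0.0081 -0.0151  0.0047]  target axes [-0.0047 -0.0151  0.0081]
turn share [ 1.00e-04  4.97e-01 -6.00e-04]
```

```bash
python3 - <<'E'
from h import *
T=[((np.array(p)+.5)/5-.5+[285,85]) for p in((110,52),(492,147),(408,450),(43,358))]
S=[((np.array(p)+.5)/6-.5+[225,120]) for p in((42,172),(413,42),(582,316),(203,470))]
P=[]
for a,b in zip(S,T): p,e=tri(a,b);P.append(p);print(p.round(1),round(e,1))
for nm,A,zs in(("top",T,(142.3,142.3,57.7,57.7)),("side",S,(142.3,142.3,57.7,57.7)),):
    W=np.array([onz(nm,a,z) for a,z in zip(A,zs)]); 
    for i,j in((1,0),(2,3)):
        d=W[j]-W[i]; print(nm,"edge yaw",np.degrees(np.arctan2(-d[0],d[1])).round(2),np.linalg.norm(d).round(1))
    for i,j in((3,0),(2,1)):
        d=W[j]-W[i]; print(nm,"x yaw",np.degrees(np.arctan2(d[1],d[0])).round(2),np.linalg.norm(d).round(1))
    print(W.mean(0).round(1))
# housing on known heights: uphill 79.9+... 
S=np.array([[298.79,152.99],[308.91,170.57],[269.56,186.32],[259.18,167.54]]);T=np.array([[359.33,145.51],[353.24,168.3],[306.8,156.51],[312.17,133.23]])
z=94.4+37.5*np.sin(np.radians(25))*np.array([1,-1,-1,1])
for nm,A in(("top",T),("side",S)):
    W=np.array([onz(nm,a,k) for a,k in zip(A,z)]); d=W[3]-W[0];e=W[2]-W[1];f=W[0]-W[1];g=W[3]-W[2]
    print(nm,W.mean(0).round(1),[np.degrees(np.arctan2(-v[0],v[1])).round(2) for v in(d,e)],[np.degrees(np.arctan2(v[1],v[0])).round(2) for v in(f,g)], "uphill mid",((W[0]+W[3])/2).round(1))
E
```

```text
[776.3 112.2 138.8] 4.6
[ 719.8 -121.   138.6] 0.5
[542.8 -76.9  55.5] 0.2
[600.4 157.   58. ] 1.3
top edge yaw -13.87 241.3
top edge yaw -13.98 241.3
top x yaw -13.92 200.1
top x yaw -13.92 200.5
[659.9  18.6 100. ]
side edge yaw -13.35 237.2
side edge yaw -14.35 238.8
side x yaw -14.16 194.6
side x yaw -13.62 198.4
[656.6  19.5 100. ]
top [612.2  31.5  94.4] [np.float64(-14.47), np.float64(-14.08)] [np.float64(-13.99), np.float64(-13.96)] uphill mid [646.   23.1 110.2]
side [610.4  30.2  94.4] [np.float64(-14.66), np.float64(-14.2)] [np.float64(-14.72), np.float64(-14.21)] uphill mid [641.9  22.1 110.2]
```

```bash
python3 -m crank '[[0,-0.02,0,0,0.03,0,1],[0,-0.02,0,0,0.045,0,1],[0,-0.02,0,0,0.046,0,1],[0,-0.02,0,0,0.046,0,1],[0,-0.02,0,0,0.046,0,1],[0,-0.02,0,0,0.046,0,1],[0,-0.02,0,0,0.046,0,1],[0,-0.02,0,0,0.046,0,1],[0,0,0,0,0.046,0,1],[0,0,0,0,0.046,0,1]]'
python3 -m crank '[[0,0,0,0,0.035,0,1],[0,0,0,0,0.016,0,1],[0,0,0,0,0,0.03,1],[0,0,0,0,0,0.046,1],[0,0,0,0,0,0.046,1],[0,0,0,0,0,0.017,1],[0,0,0,0,0,0,1]]'
python3 d.py 650 21 200 -14 25
```

```text
clock: 8.0
eef_pos: [421.0, 327.5, 234.4]
orientation: [0.707, -0.033, 0.029, -0.705]
wrist_force: [0.6, -0.3, -5.9]
finger_gap: 0.192
clock: 8.7
eef_pos: [423.2, 326.7, 232.9]
orientation: [-0.667, 0.239, 0.069, 0.702]
wrist_force: [-0.2, -1.2, -6.0]
finger_gap: 0.195
clock 8.7 pos [423.2 326.7 232.9] dworld [ 226.8 -305.7  -32.9] gap 0.195 F [-0.2 -1.2 -6. ] q [ 17.  25.  76.  13. 101.  31.]
shift share NOW axes [ 1.1217 -0.3804 -0.9659]  target axes [ 1.0102  0.6163 -0.9671]
turn share [ 1.500e-03 -2.000e-04 -2.796e-01]
```

The tilt went the wrong way, harmlessly in free air. I reverse it and move over the plate.

```bash
python3 -m crank '[[0,0,0,0,0,-0.03,1],[0,0,0,0,0,-0.046,1],[0,0,0,0,0,-0.046,1],[0,0,0,0,0,-0.046,1],[0,0,0,0,0,-0.046,1],[0,0,0,0,0,-0.046,1],[0,0,0,0,0,-0.02,1],[0,0,0,0,0,0,1]]'
python3 d.py 650 21 200 -14 25
```

```text
clock: 9.5
eef_pos: [417.7, 328.2, 235.1]
orientation: [0.704, 0.072, 0.235, -0.666]
wrist_force: [-1.4, 0.1, -6.0]
finger_gap: 0.192
clock 9.5 pos [417.7 328.2 235.1] dworld [ 232.3 -307.2  -35.1] gap 0.192 F [-1.4  0.1 -6. ] q [ 40.   5. 102. -24.  59.  63.]
shift share NOW axes [ 1.0172  0.6376 -0.9758]  target axes [ 1.0273  0.6339 -0.9676]
turn share [-0.0001  0.0025  0.0013]
```

```bash
python3 -m crank '[[0.06,0.04,-0.06,0,0.0025,0.001,1],[0.11,0.07,-0.105,0,0,0,1],[0.11,0.07,-0.105,0,0,0,1],[0.11,0.07,-0.105,0,0,0,1],[0.11,0.07,-0.105,0,0,0,1],[0.11,0.07,-0.105,0,0,0,1],[0.11,0.07,-0.105,0,0,0,1],[0.11,0.07,-0.105,0,0,0,1],[0.11,0.07,-0.105,0,0,0,1],[0.08,0.03,-0.07,0,0,0,1]]'
python3 -m crank '[[0,0,0,0,0,0,1],[0,0,0,0,0,0,1]]'
python3 d.py 650 21 170 -14 25
python3 - <<'E'
from h import *
for n,(x,y,w,h) in(("side",(200,80,160,140)),("top",(270,70,150,130))):
    i=get_image(n); cv2.imwrite(f"pics/{n}2.png",i); cv2.imwrite(f"pics/{n}2c.png",cv2.resize(i[y:y+h,x:x+w],None,fx=4,fy=4,interpolation=2))
E
```

```text
clock: 10.5
eef_pos: [651.6, 16.9, 200.6]
orientation: [0.703, 0.065, 0.238, -0.667]
wrist_force: [-0.8, 0.6, -6.0]
finger_gap: 0.192
clock: 10.7
eef_pos: [650.8, 18.8, 201.3]
orientation: [0.703, 0.065, 0.239, -0.667]
wrist_force: [-1.0, -0.6, -6.7]
finger_gap: 0.189
clock 10.7 pos [650.8  18.8 201.3] dworld [ -0.8   2.2 -31.3] gap 0.189 F [-1.  -0.6 -6.7] q [-6. 12. 99. -5. 44. 11.]
shift share NOW axes [-0.0575  0.1113  0.0072]  target axes [-0.0575  0.1114  0.0077]
turn share [-0.0001 -0.0024  0.0001]
```

View pics/side2c.png

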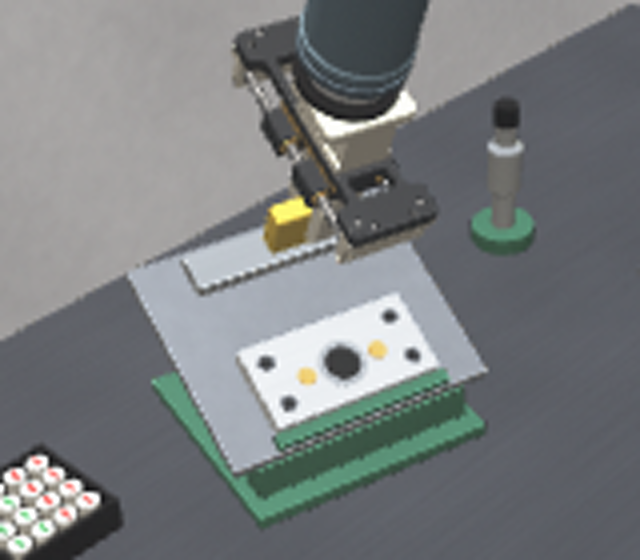

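View pics/top2c.png

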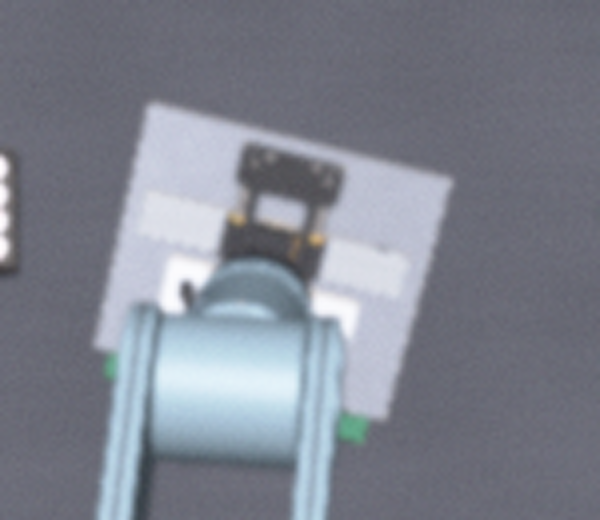

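The bar is held parallel to the plate, uphill of the housing: side crop (200,275) to (335,245), top crop (140,215) to (405,275). Now a helper gives the gap d to the face, the height h, and forces in plate axes.

```bash
cat > g.py <<'E'
from h import *
from scipy.spatial.transform import Rotation as R
s=get_state(); r=R.from_quat(s["orientation"]).as_matrix(); a=np.radians(-14);t=np.radians(25)
ux=np.array([np.cos(a),np.sin(a),0]); uz=np.array([0,0,1.])
X=ux*np.cos(t)+uz*np.sin(t); N=-ux*np.sin(t)+uz*np.cos(t); Y=np.cross(N,X); F=np.array([650.3,21,95.7])
p=s["eef_pos"]-F; f=s["wrist_force"]-np.array([0,0,-6.0])
print("t",round(s["clock"],2),"d",(p@X-16).round(1),"y",(p@Y).round(1),"h",(p@N-27.2).round(1),"F xyn",[round(float(f@v),1) for v in(X,Y,N)],"turn",(R.from_matrix(r.T@np.c_[X,-N,-Y]).as_rotvec()/np.pi).round(4),"tq",s["torque"].round(2),"gap",round(float(s["finger_gap"]),3))
E
python3 g.py
```

```text
Traceback (most recent call last):
  File "g.py", line 7, in <module>
    print("t",round(s["clock"],2),"d",(p@X-16).round(1),"y",(p@Y).round(1),"h",(p@N-27.2).round(1),"F xyn",[round(float(f@v),1) for v in(X,Y,N)],"turn",(R.from_matrix(r.T@np.c_[X,-N,-Y]).as_rotvec()/np.pi).round(4),"tq",s["torque"].round(2),"gap",round(float(s["finger_gap"]),3))
                                                                                                                                                         ~~~~~~~~~~~~~^^^^^^^^^^^^^^^^^^^^
  File "scipy/spatial/transform/_rotation.pyx", line 1143, in scipy.spatial.transform._rotation.Rotation.from_matrix
ValueError: Non-positive determinant (left-handed or null coordinate frame) in rotation matrix 0: [[ 9.99984427e-01 -8.96759339e-04  5.50834699e-03]
 [ 9.03794896e-04  9.99998779e-01 -1.27489740e-03]
 [ 5.50719698e-03 -1.27985596e-03 -9.99984016e-01]].
```

```bash
sed -i 's/-N,-Y\]/-N,Y]/' g.py; python3 g.py
```

```text
t 10.8 d 28.9 y -0.5 h 68.7 F xyn [-0.6, 0.2, -0.4] turn [-0.0004 -0.0018  0.0003] tq [0.17 0.63 0.04] gap 0.192
```

```bash
python3 -m crank '[[-0.02,0.04,0,0,-0.002,0,1],[-0.02,0.04,0,0,0,0,1],[-0.02,0.04,0,0,0,0,1],[-0.02,0.04,0,0,0,0,1],[0,0.04,0,0,0,0,1],[0,0.03,0,0,0,0,1],[0,0.01,0,0,0,0,1],[0,0,0,0,0,0,1]]'
python3 g.py
```

```text
clock: 11.6
eef_pos: [658.9, 18.2, 139.2]
orientation: [0.704, 0.069, 0.237, -0.667]
wrist_force: [0.8, -0.5, -5.4]
finger_gap: 0.194
t 11.6 d 10.5 y -0.6 h 8.5 F xyn [1.1, -0.3, 0.1] turn [-0.0003  0.0002  0.001 ] tq [0.1  0.65 0.04] gap 0.194
```

Next I lower gently in small steps and watch for contact.

```bash
python3 -m crank '[[0,0.006,0,0,0,0,1],[0,0.006,0,0,0,0,1],[0,0.006,0,0,0,0,1],[0,0,0,0,0,0,1]]' >/dev/null; python3 g.py
python3 - <<'E'
from h import *
for n,(x,y,w,h) in(("side",(230,110,100,90)),("top",(290,80,110,100))):
    i=get_image(n); cv2.imwrite(f"pics/{n}3c.png",cv2.resize(i[y:y+h,x:x+w],None,fx=6,fy=6,interpolation=2))
E
```

```text
t 12.0 d 10.5 y -0.5 h 4.5 F xyn [0.5, 0.5, 0.1] turn [-0.0003  0.0002  0.0011] tq [ 0.14  0.63 -0.04] gap 0.191
```

View pics/side3c.png

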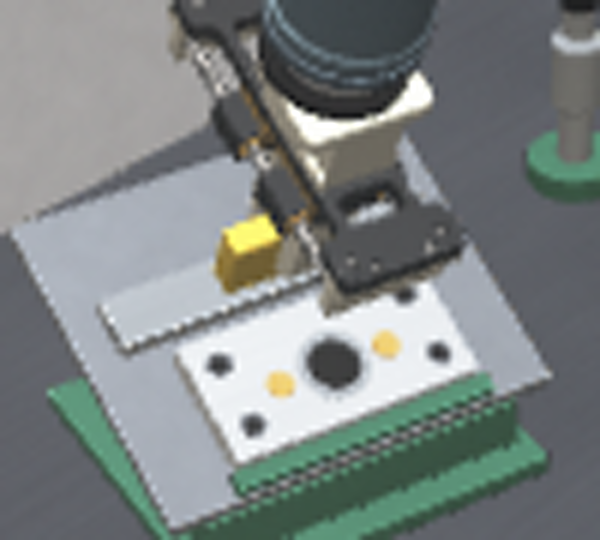

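```bash
python3 -m crank '[[0,0.004,0,0,0,0,1],[0,0.004,0,0,0,0,1],[0,0,0,0,0,0,1]]' >/dev/null; python3 g.py
```

```text
t 12.4 d 10.4 y -0.5 h 2.4 F xyn [-0.6, 0.7, -0.0] turn [-0.0003  0.0002  0.001 ] tq [0.08 0.64 0.02] gap 0.192
```

```bash
for i in 1 2 3; do python3 -m crank '[[0,0.002,0,0,0,0,1],[0,0.002,0,0,0,0,1],[0,0,0,0,0,0,1]]' >/dev/null; python3 g.py; done
```

```text
t 12.7 d 10.4 y -0.5 h 1.4 F xyn [0.2, 0.0, -0.2] turn [-0.0003  0.0002  0.0011] tq [0.12 0.66 0.03] gap 0.189
t 13.0 d 10.6 y -0.5 h 0.6 F xyn [0.2, 0.2, 1.3] turn [-0.0004  0.0002  0.0012] tq [ 0.13  0.71 -0.08] gap 0.191
t 13.3 d 10.7 y -0.3 h 0.2 F xyn [-1.4, -0.3, 7.0] turn [-0.0004  0.0003  0.0012] tq [ 0.02  1.08 -0.09] gap 0.194
```

Contact came at h≈0.5 as predicted. I ease off slightly and slide downhill to the face.

```bash
python3 -m crank '[[0,-0.002,0,0,0,0,1],[-0.008,0,0,0,0,0,1],[-0.008,0,0,0,0,0,1],[-0.004,0,0,0,0,0,1],[0,0,0,0,0,0,1]]' >/dev/null; python3 g.py;  for i in 1 2 3; do python3 -m crank '[[-0.004,0,0,0,0,0,1],[0,0,0,0,0,0,1]]' >/dev/null; python3 g.py; done
```

```text
t 13.8 d 6.2 y -0.5 h 0.3 F xyn [2.3, -0.4, 4.5] turn [-0.0004  0.0003  0.0015] tq [-0.28  0.34  0.  ] gap 0.19
t 14.0 d 5.1 y -0.5 h 0.2 F xyn [3.5, -0.9, 5.6] turn [-0.0004  0.0002  0.0015] tq [-0.34  0.23 -0.03] gap 0.189
t 14.2 d 4.0 y -0.5 h 0.2 F xyn [3.4, -0.4, 6.7] turn [-0.0004  0.0002  0.0014] tq [-0.32  0.18 -0.06] gap 0.195
t 14.4 d 3.0 y -0.4 h 0.2 F xyn [3.9, 0.1, 7.7] turn [-0.0004  0.0002  0.0014] tq [-0.36  0.14 -0.01] gap 0.192
```

```bash
for i in 1 2 3 4; do python3 -m crank '[[-0.003,-0.0005,0,0,0,0,1],[0,0,0,0,0,0,1]]' >/dev/null; python3 g.py; done
```

```text
t 14.6 d 1.8 y -0.5 h 0.2 F xyn [4.2, 0.2, 6.9] turn [-0.0004  0.0002  0.0012] tq [-0.42  0.13 -0.05] gap 0.191
t 14.8 d 0.9 y -0.5 h 0.2 F xyn [3.2, -0.5, 7.8] turn [-0.0003  0.0002  0.0011] tq [-0.33  0.18 -0.1 ] gap 0.196
t 15.0 d 0.2 y -0.5 h 0.2 F xyn [3.5, 0.1, 6.1] turn [-0.0004  0.0001  0.0011] tq [-0.33  0.05 -0.15] gap 0.193
t 15.2 d -0.2 y -0.6 h 0.3 F xyn [5.4, 0.1, 2.0] turn [-0.0004  0.      0.0013] tq [-0.34 -0.33 -0.38] gap 0.19
```

```bash
for i in 1 2; do python3 -m crank '[[-0.002,0,0,0,0,0,1],[0,0,0,0,0,0,1]]' >/dev/null; python3 g.py; done
python3 - <<'E'
from h import *
for n,(x,y,w,h) in(("side",(235,120,85,75)),("top",(290,80,110,100))):
    i=get_image(n); cv2.imwrite(f"pics/{n}4.png",i); cv2.imwrite(f"pics/{n}4c.png",cv2.resize(i[y:y+h,x:x+w],None,fx=7 if n=="side" else 6,fy=7 if n=="side" else 6,interpolation=2))
E
```

```text
t 15.4 d -0.3 y -0.6 h 0.3 F xyn [6.6, -1.0, 1.5] turn [-0.0004  0.      0.0015] tq [-0.46 -0.52 -0.42] gap 0.192
t 15.6 d -0.3 y -0.6 h 0.3 F xyn [7.6, -0.6, 0.1] turn [-0.0004  0.      0.0017] tq [-0.53 -0.64 -0.46] gap 0.192
```

View pics/side4c.png

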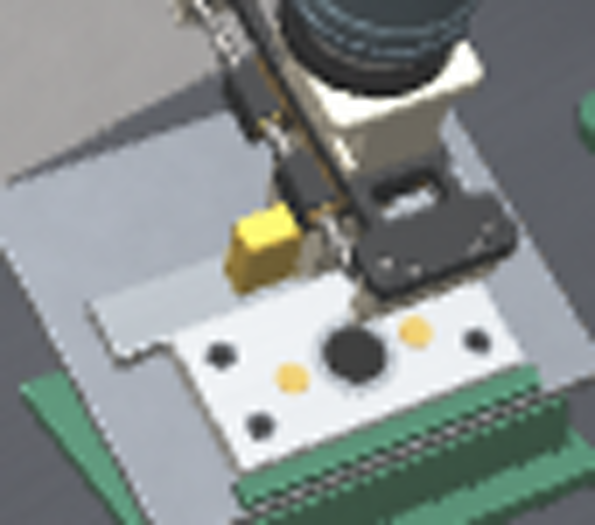

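View pics/top4c.png

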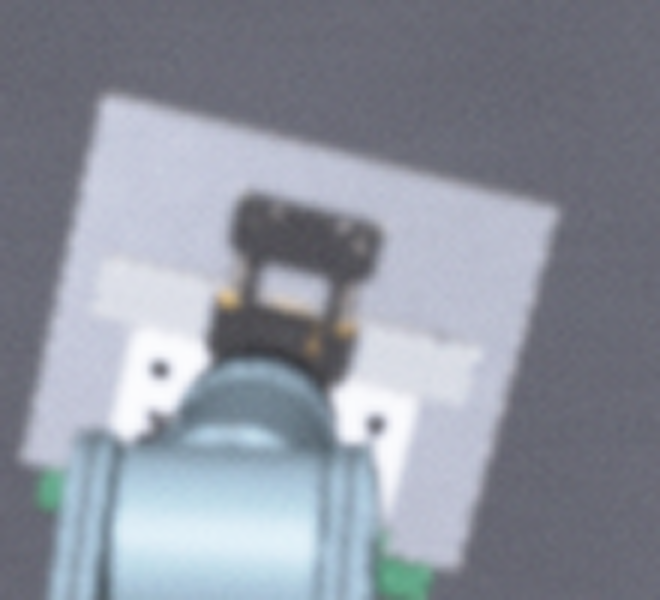

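Nearly flush, but the moment about the plate normal shows that contact is only at the +y end. I turn in small steps to close the other end.

```bash
echo 'print("  tqN",round(float(s["torque"]@N),3))' >> g.py; python3 g.py; for i in 1 2 3; do python3 -m crank '[[0,0,0,0,0.0015,0,1],[0,0,0,0,0,0,1]]' >/dev/null; python3 g.py; done
```

```text
t 15.7 d -0.3 y -0.6 h 0.3 F xyn [5.9, -1.3, 0.1] turn [-0.0004  0.      0.0017] tq [-0.49 -0.72 -0.4 ] gap 0.19
  tqN -0.239
t 15.9 d -0.3 y -0.6 h 0.3 F xyn [7.3, -0.4, -0.4] turn [-0.0004 -0.0014  0.0017] tq [-0.55 -0.71 -0.24] gap 0.193
  tqN -0.065
t 16.1 d -0.3 y -0.7 h 0.3 F xyn [6.1, -0.7, -0.4] turn [-0.0003 -0.0027  0.0017] tq [-0.58 -0.7  -0.13] gap 0.192
  tqN 0.048
t 16.3 d -0.3 y -0.6 h 0.4 F xyn [6.7, -0.9, 0.2] turn [-0.0003 -0.004   0.0018] tq [-0.65 -0.62  0.1 ] gap 0.193
  tqN 0.292
```

```bash
python3 -m crank '[[0,0,0,0,-0.0015,0,1],[0,0.002,0,0,0,0,1],[0,0,0,0,0,0,1]]' >/dev/null; python3 g.py;python3 -m crank '[[0,0.002,0,0,0,0,1],[0,0,0,0,0,0,1]]' >/dev/null; python3 g.py
```

```text
t 16.6 d -0.3 y -0.6 h 0.3 F xyn [6.3, -1.3, 4.4] turn [-0.0003 -0.0027  0.0018] tq [-0.74 -0.55 -0.17] gap 0.195
  tqN 0.096
t 16.8 d -0.3 y -0.6 h 0.3 F xyn [6.2, -2.2, 8.8] turn [-0.0003 -0.0027  0.0018] tq [-0.78 -0.33 -0.22] gap 0.192
  tqN 0.088
```

Seated: more normal force brings no further travel. I loosen the grip, open part-way and look before retreating.

```bash
python3 -m crank '[[0,0,0,0,0,0,1],[0,0,0,0,0,0,1],[0,0,0,0,0,0,1]]' 4 ; python3 g.py; python3 -m crank '[[0,0,0,0,0,0,0.7],[0,0,0,0,0,0,0.65],[0,0,0,0,0,0,0.6],[0,0,0,0,0,0,0.6],[0,0,0,0,0,0,0.6],[0,0,0,0,0,0,0.6],[0,0,0,0,0,0,0.6]]' ; python3 g.py
```

```text
clock: 17.1
eef_pos: [652.7, 19.8, 127.2]
orientation: [0.702, 0.067, 0.241, -0.667]
wrist_force: [0.4, -2.5, 5.0]
finger_gap: 0.193
t 17.1 d -0.3 y -0.6 h 0.2 F xyn [5.6, -2.3, 9.6] turn [-0.0004 -0.0028  0.0018] tq [-0.55 -0.41 -0.17] gap 0.193
  tqN 0.025
clock: 17.8
eef_pos: [652.0, 20.1, 125.9]
orientation: [0.702, 0.066, 0.24, -0.667]
wrist_force: [0.1, -0.7, -0.8]
finger_gap: 0.4
t 17.8 d -1.6 y -0.5 h -0.6 F xyn [2.5, -0.7, 4.6] turn [-0.0004 -0.0028  0.001 ] tq [0.02 0.12 0.  ] gap 0.4
  tqN 0.007
```

```bash
python3 -m crank '[[0.004,-0.01,0,0,0,0,0.6],[0,-0.03,0,0,0,0,0.6],[0,-0.05,0,0,0,0,0.6],[0,-0.06,0,0,0,0,0.6],[0,-0.08,0,0,0,0,0.6],[0,-0.1,0,0,0,0,0.6],[0,-0.1,0,0,0,0,0.6],[0,-0.1,0,0,0,0,0.6],[0,-0.1,0,0,0,0,0.6],[0,0,0,0,0,0,0.6]]'; 
python3 -m crank '[[-0.1,-0.1,0,0,0,0,0.5],[-0.15,-0.08,0,0,0,0,0.5],[-0.15,-0.08,0,0,0,0,0.5],[-0.15,-0.05,0,0,0,0,0.5],[-0.1,0,0,0,0,0,0.5],[0,0,0,0,0,0,0.5]]'
python3 - <<'E'
from h import *
for n,(x,y,w,h) in(("side",(225,110,105,95)),("top",(285,85,110,105))):
    i=get_image(n); cv2.imwrite(f"pics/{n}5.png",i); cv2.imwrite(f"pics/{n}5c.png",cv2.resize(i[y:y+h,x:x+w],None,fx=6 if n=="side" else 5,fy=6 if n=="side" else 5,interpolation=2))
E
```

```text
clock: 18.8
eef_pos: [588.5, 36.3, 274.7]
orientation: [0.701, 0.069, 0.243, -0.666]
wrist_force: [0.1, 0.3, -0.3]
finger_gap: 0.405
clock: 19.4
eef_pos: [410.0, 81.5, 268.3]
orientation: [0.703, 0.066, 0.239, -0.667]
wrist_force: [0.4, 0.8, -0.9]
finger_gap: 0.502
```

View pics/side5c.png

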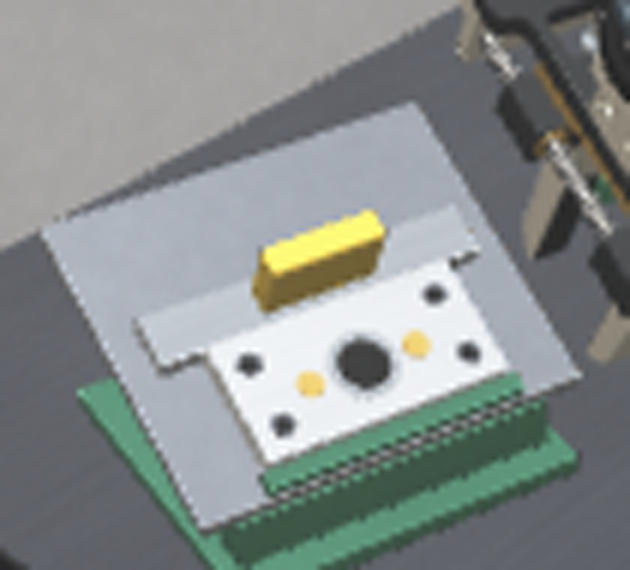

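View pics/top5.png

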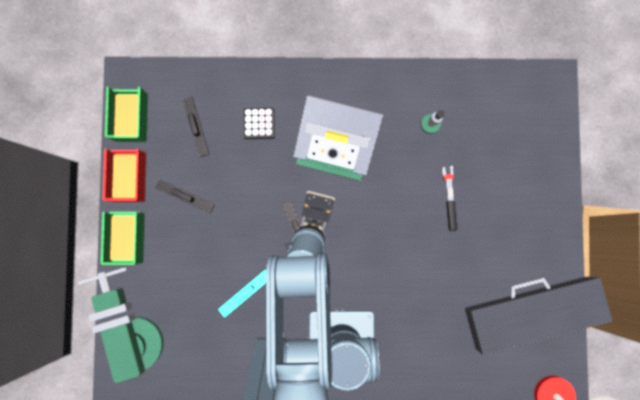

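```bash
python3 -m crank '[[0,0,0,0,0,0,0.5],[0,0,0,0,0,0,0.5],[0,0,0,0,0,0,0.5],[0,0,0,0,0,0,0.5],[0,0,0,0,0,0,0.5],[0,0,0,0,0,0,0.5],[0,0,0,0,0,0,0.5],[0,0,0,0,0,0,0.5]]'>/dev/null
python3 - <<'E'
from h import *
a=cv2.imread("pics/side5.png").astype(int); b=get_image("side"); cv2.imwrite("pics/side6.png",b)
print("motion diff >25 px on plate:",(abs(b.astype(int)-a).max(2)[120:205,225:305]>25).sum())
for n in("side","top"):
    p=cv2.imread(f"pics/{n}0.png").astype(int);q=cv2.imread(f"pics/{n}5.png").astype(int); D=abs(p-q).max(2)>40
    boxes={"side":{"tray":(185,188,232,228),"inj":(315,102,336,145)},"top":{"tray":(240,104,276,142),"inj":(418,106,448,136),"wrench":(438,162,462,234)}}[n]
    for k,(x,y,X,Y) in boxes.items(): print(n,k,"changed px",D[y:Y,x:X].sum())
# expected bar geometry projected at d=0
al=np.radians(-14);t=np.radians(25);ux=np.array([np.cos(al),np.sin(al),0]);uz=np.array([0,0,1.])
X=ux*np.cos(t)+uz*np.sin(t);N=-ux*np.sin(t)+uz*np.cos(t);Y=np.cross(N,X);F=np.array([650.3,21,95.7])
img=cv2.resize(b[110:205,225:330],None,fx=6,fy=6,interpolation=2)
cv2.imwrite("pics/side6c.png",img)
i=cv2.imread("pics/top5.png")[110:170,290:380]; cv2.imwrite("pics/top6c.png",cv2.resize(i,None,fx=8,fy=8,interpolation=2))
E
```

```text
motion diff >25 px on plate: 0
side tray changed px 0
side inj changed px 398
top tray changed px 0
top inj changed px 0
top wrench changed px 0
```

View pics/top6c.png

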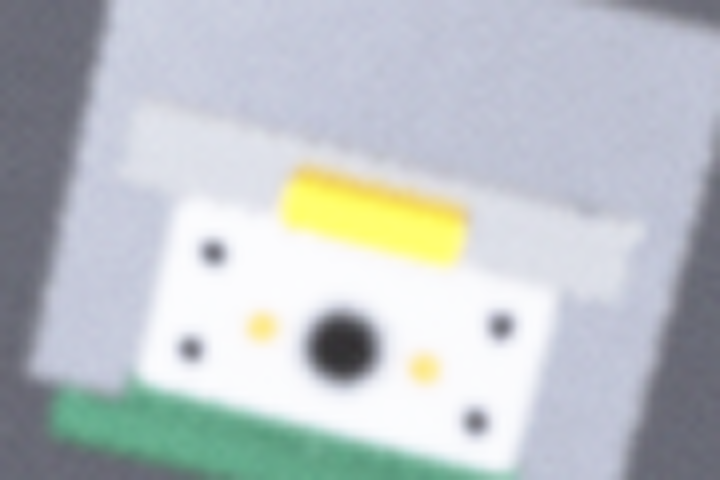

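The top crop shows the bar against the uphill edge with no gap, overhanging both ends, at (125,180) and (625,295) with the housing from (175,200) to (555,290). I hand in.

```bash
python3 -c "
from plant import *
print(job_done())"
```

```text
the job is handed in; nothing more can be done
None
```

The straightedge is lying flat on the tilted plate, against the housing's uphill edge and covering its whole length. I handed the job in at about 20 s on the robot's clock.

**What I did:** I gripped the steel bar by its yellow grip and turned and tilted it to match the plate. I lowered it until I felt contact, then slid it downhill against the housing. The wrist moment showed it touching at one end only, so I turned it about 0.5° until the load evened out. I pressed it lightly flat, released it and backed the arm away.

**Last checks:**
- **Flush and covering:** in the top view there is no visible gap, and the bar overhangs the housing by roughly 20–30 mm at each end. The gap was judged by eye and by contact force, not measured separately.
- **Staying put:** pictures about 0.8 s apart showed no movement on the plate.
- **Bystanders:** comparing before and after, the tray, injector and wrench are unchanged in the top view, and the tray in the side view too. The side view does show change around the injector; I put this down to the arm standing in front of it, but did not look closer.
- **Measurements:** triangulation gave a 22.5° plate tilt against the stated 25°, so I used 25°. The contact heights I felt agreed with that to within 1 mm.
- **Mistake on the way:** I first tilted the bar the wrong way in free air and then corrected it.

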